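# Scrub out the dip pot and hang the brush to drip

## Robot

A 6-joint arm with a two-finger parallel gripper is mounted at the origin on a cart in front of the work surface, level with it; the furniture and walls round the work are solid. World frame = base frame: x ahead of the robot, y to its left, z up, the work surface at z = 0. Lengths are in m, angles in rad, forces in N, time in s.
With the tool pointing down it reaches from about 0.425 to 0.925 m from the base axis. Payload 12.5 kg.
Tool frame: the origin (TCP) lies at the very end of the fingers, on their centre line; the grasp point (between the pads) lies 19 mm behind it (tcp_to_grasp is the distance from the TCP to the grasp point, in m); z points along the fingers, y is the line along which they close (so a half turn about z gives the same grasp; the last joint's range is limited). The gripper opens to 85 mm and grips with 20 to 120 N. Pads are 22 mm wide; open, the fingers measure 114 mm over their backs; the gripper's body (76 mm by 85 mm) begins 54 mm behind the grasp point. The pads swing forward as they close: fully open they stand 13 mm farther back than shut.
Start: joints at [1.211, 0.491, 1.559, -0, 1.092, -0.106], TCP at [0.157, 0.605, 0.231] pointing down, gripper open.
Joint ranges: [-3.1, 3.1], [-0.84, 2.19], [0.05, 2.79], [-1.13, 4.28], [0.06, 2.93], [-2.69, 2.69]. Speed limits (rad/s): [2.22, 2.22, 2.79, 3.14, 3.14, 3.14].

## Interface

Orientations are given as a unit quaternion [x, y, z, w].
In Python, from plant import * gives the robot as it stands.
- The arm moves only by the tool apply_moves, never from a script. Its argument "plan" is one flat list of numbers, 6 for each row, row after row: the shift along the tool's x, y, z in cm, then the turn, a rotation vector about the tool's x, y, z in rad. In form: [tx, ty, tz, rx, ry, rz, tx, ty, tz, rx, ry, rz, ...]. A call has exactly 10 rows; each row shifts and turns the commanded pose from where the row before left it, along the tool's axes as they then stand; what a row does not reach is not made up. A row lasts 1/10 s, in which the tool goes at most 50 mm and 8.59 degrees, less where a joint would pass 70% of its speed; a pose out of reach is approached as far as the arm can. A call with a gripper value outside its range is refused whole. "jaw" is the finger opening in cm, from 0 to 8.54, set as the call begins (left out, the last holds). The fingers move at their own pace and stop on an object; the grip force is fixed at half the most. Time passes only in rows, so rows that do not move let the fingers close, or fill a call up. It gives the time, the measured TCP pose, the force, the opening and the grip force at its end, in the units of the state.
- read_state(): the state, without advancing time (a new reading comes with each control period).
- snapshot(name): name is "scene" or "top"; returns a dict with "frame" (400x640x3 uint8, red, green, blue), "depth" (400x640 float32, m along the optical axis (not along the pixel's ray), 0 where there is no reading), "camera_matrix" (3x3 intrinsics, pixels), "k1" (the pictures are not rectified: a ray, as slopes to the right and down, at radius r is drawn at 1 + k1 r^2 times it, then the intrinsics apply), "origin" and "attitude" of the camera in the world. Camera axes: x right, y down, z forward; pixel columns grow to the right and rows downward; lengths in m; the calibration is good to about 2 mm. A picture is of the moment at which its call begins.
- hand_in(): hands the job in; it is judged then, once.
Trained networks look in a picture, given as the dict that the camera call returned (one of the last four; its "shot" number tells which), for a name from the list of things; names that differ only in an ending like _2 or _b are one class to them, and where a whole thing is asked for, a point or a joint stands for the part that bears it (a point fixed in the world has none). Each returns a list of dicts, best first, with "conf" (0 to 1); they miss things now and then, are a little off and sometimes report something else, mostly with a low value. They report only what shows in the picture. A call takes as long as a camera call.
- silhouettes(target, picture): "region" (400x640 bool, what is visible of it) and "box" ([left, top, width, height] in pixels, round what is visible of it).
The state is a dict: "t": time; "joint_pos": joint angles; "qvel": joint speeds; "joint_torque": joint torques, N m; "ee_pos": TCP position; "ee_rot": TCP orientation; "ft_force": force on the tool from outside, world axes, zero at the start; "torque": the same for the moment, N m; "grip_width": finger opening in m; "grip_force": force on a finger pad.
Only numpy, scipy, OpenCV 4.12 (cv2) and the standard library are available. Lean on these libraries where they do the work, as an engineer would, in place of code of your own. Each camera call takes 0.05 s, during which the arm holds its last target. There are 200 camera calls.

## Task

Tip the dip pot's flip lid right over so that it stays open by itself, then scrub the pot out with the tube brush: three full strokes, each down to the floor of the pot and back up until the top of the bristles shows at the mouth. Hang the brush back in the fork of its stand, straight and with its collar resting flat, leave the lid open so the pot can dry, and do not disturb the other things on the bench.

Things in the scene. Friction and masses are not known exactly. Their poses are not given: they have to be found in the camera images.
- pot: The dip pot: a plain steel can (outside 70 mm, bore 62 mm, inside depth 114 mm) screwed to a square wooden foot 104x104x14 mm that is fixed to the bench. Origin: centre of the foot's underside, on the can's axis; z up. The lid's hinge lies on the pot's +x side, 48 mm from the axis, along the pot's y, 138 mm above the bench; hinge ears and lid edge stay within 60 mm of the axis except the thumb plate.
- pot_mouth (a point): Centre of the can's open mouth at rim height, 132 mm above the bench; axes as the pot's. When closed, the lid (a 74 mm aluminium disc, 3 mm thick) lies 0.5 mm above the rim.
- pot_floor (a point): Centre of the can's inner floor, 18 mm above the bench; z up along the can's axis.
- pot_lid (a joint): Flip lid's hinge, rad: 0 = closed flat on the mouth, 1.75 = open against its stop, leaning back past upright. The lid is a counterweighted rocker: a bent-up steel thumb plate stands beyond the hinge. Pressing the plate down (about 1 N is enough) tips the lid up; past about 0.75 rad it falls over to its stop by itself and stays; below about 0.5 rad it falls shut. Open, the disc stands over the hinge side, its edge 220 mm above the bench, clear of the mouth.
- thumb_plate (a point): Middle of the pressing face of the lid's thumb plate (34 mm wide along the hinge, 50 mm long, 7 mm thick), which slopes up and away from the hinge at 45 degrees while the lid is shut; 26 mm beyond the hinge line (74 mm from the can's axis, to the pot's +x) and 169 mm above the bench when shut. The plate's far, upper end is then 88 mm from the can's axis and 178 mm above the bench. It moves with the lid.
- brush_handle (a point): Centre of the tube brush's round wooden handle (23 mm diameter, 60 mm long, upright while hung); z along the brush toward the handle's end. The brush is round, 201 mm long overall, 0.11 kg: this point lies 36 mm above the collar's underside and 171 mm above the tip. When the brush hangs it is 198 mm above the bench.
- brush_collar (a point): Centre of the underside of the brush's steel collar (34 mm diameter, 5 mm thick), which rests on the fork; 135 mm above the tip. Below it is a bare twisted wire stem, 6.4 mm thick and 61 mm long, down to the bristles.
- brush_tip (a point): Lowest point of the brush, at the end of the bristles; z along the brush toward the handle. The bristle head is 74 mm long with rounded ends, 61 mm across, so it just fills the can's 62 mm bore: the bristles are soft, graze the wall with a drag under 2 N and yield a few millimetres if the brush goes in off-centre; the firm core is 44 mm across.
- stand: The drip stand, fixed to the bench: wooden foot 150x104x14 mm (reaching 53 mm to its -x and 97 mm to its +x from the origin), a steel post 59 to 73 mm to its +x, and at its top a level fork of 4 mm plate whose slot opens to the stand's -x (towards the robot). Origin: on the bench directly under the fork's seat; z up.
- fork_seat (a point): Where the centre of the collar's underside belongs: top face of the fork, 162 mm above the bench; axes as the stand's. The slot is 14 mm wide along y, closed 12 mm behind the seat (+x), open to -x; the prongs end 31 mm in front of it with upturned lips 3 mm high at 27 to 31 mm, so the collar must be raised at least 5 mm to pass out or in, the stem travelling along the slot.
- tin_lid: Zinc jar lid lying on the bench, 69 mm across, 10 mm high; leave it. Origin at the centre of its underside.
- sanding_stick: Short black sanding stick lying on the bench, 18x130x10 mm; leave it. Origin at the centre of its underside.
- cutters: Small black-handled flush cutters lying on the bench, 44x123x11 mm; leave them. Origin at the centre of their underside.
- metal_bottle: Round metal bottle with a screw cap, 51 mm diameter, 166 mm high; leave it. Origin at the centre of its underside.
- solvent_tin: Oblong tin with a white cap, 48x88x149 mm; leave it. Origin at the centre of its underside.
- brush: The tube brush: wooden handle, collar, wire stem and a dark bristle head, loose, hanging in the fork. Origin at its tip (same point and axes as brush_tip).

How it is judged:
By the outcome, as a careful person would: the job done as asked, in the order asked, and still so for the second after the job is handed in, with the robot touching nothing.
It also fails if it takes over 67 s, if anything falls off the work surface, if the arm or the gripper's body presses on something with over 40 N, if the wrist force passes 120 N, or if a joint passes its speed limit or range.

## Working session

There is one attempt and no reset: what is moved stays moved. The work goes in short steps, Python scripts to look and compute and a tool call to move; the robot and the scene stay as the last step left them, time stands still between calls to the robot, and variables do not carry over. Pictures are saved under pics/ and viewed, at most 10 in all, crops included, and the job is handed in when it is done.

Besides the shell and the picture viewer there is one more tool, called after "Call:" in YAML: its name, and indented under it one key for each argument. apply_moves: Moves the arm, as the interface text tells. Its arguments: {"type":"object","properties":{"plan":{"type":"array","items":{"type":"number"}},"jaw":{"type":"number"}},"required":["plan"]}

```bash
ls; mkdir -p pics; cat > h.py <<'E'
from plant import *
import numpy as np, cv2
from scipy.spatial.transform import Rotation as R
def cam(p):
    q=np.array(p["attitude"]); 
    return (R.from_quat(q).as_matrix() if q.size==4 else q.reshape(3,3)), np.array(p["origin"])
def pts(p):
    K=np.array(p["camera_matrix"]);D=np.array([p["k1"],0,0,0],float)
    v,u=np.mgrid[0:400,0:640]
    n=cv2.undistortPoints(np.stack([u.ravel(),v.ravel()],1).astype(float)[:,None],K,D)[:,0]
    d=p["depth"].ravel()
    M,o=cam(p)
    X=np.c_[n,np.ones(len(n))]*d[:,None]
    W=X@M.T+o; W[d==0]=np.nan
    return W.reshape(400,640,3)
def proj(p,X):
    M,o=cam(p); c=(np.atleast_2d(X)-o)@M
    return cv2.projectPoints(c,np.zeros(3),np.zeros(3),np.array(p["camera_matrix"]),np.array([p["k1"],0,0,0],float))[0][:,0]
E
python3 - <<'E'
from h import *
P={n:snapshot(n) for n in("scene","top")}
for n,p in P.items():
    cv2.imwrite(f"pics/{n}0.png",p["frame"][...,::-1]); print(n,p["origin"],p["attitude"],p["camera_matrix"][0],p["k1"])
    W=pts(p)
    for t in("pot","pot_lid","thumb_plate","stand","brush","brush_handle","metal_bottle","solvent_tin","tin_lid","sanding_stick","cutters"):
        for r in silhouettes(t,p)[:2]:
            w=W[r["region"]]; w=w[~np.isnan(w[:,0])]
            if len(w): print(t,round(r["conf"],2),r["box"],np.median(w,0).round(3),np.percentile(w,2,axis=0).round(3),np.percentile(w,98,axis=0).round(3))
print(read_state())
E
```

```text
pics
scene [ 0.17979691 -0.37848751  0.76818324] [ 0.84056251 -0.40522031  0.15031561 -0.32658289] [377.54272198   0.         323.7621435 ] -0.05047980049786385
pot 0.66 [237.9, 153.7, 56.4, 95.6] [0.529 0.097 0.094] [0.486 0.063 0.005] [0.616 0.155 0.173]
pot_lid 0.55 [243.4, 152.9, 44.1, 45.9] [0.555 0.113 0.136] [0.505 0.081 0.004] [0.679 0.213 0.177]
thumb_plate 0.83 [244.9, 153.2, 42.6, 47.8] [0.555 0.113 0.136] [0.507 0.083 0.133] [0.622 0.145 0.177]
stand 0.95 [324.5, 213.3, 63.8, 102.3] [ 0.53  -0.17   0.015] [ 0.477 -0.221  0.007] [ 0.629 -0.111  0.164]
brush 0.81 [341.4, 220.1, 25.6, 67.7] [ 0.531 -0.169  0.09 ] [ 0.512 -0.19   0.015] [ 0.556 -0.142  0.227]
brush_handle 0.74 [341.6, 223.2, 30.1, 66.7] [ 0.532 -0.169  0.089] [ 0.511 -0.191  0.014] [ 0.569 -0.134  0.227]
metal_bottle 0.71 [326.9, 126.1, 21.7, 57.4] [0.771 0.062 0.095] [0.76  0.039 0.012] [0.797 0.093 0.165]
metal_bottle 0.39 [302.9, 214.5, 41.8, 31.2] [ 0.617 -0.018  0.01 ] [ 0.609 -0.075  0.002] [0.628 0.042 0.012]
solvent_tin 0.63 [388.6, 178.4, 46.7, 58.6] [ 0.757 -0.17   0.091] [ 0.743 -0.209  0.   ] [ 0.
[... 2229 characters left out ...]
'joint_pos': array([ 1.21141360e+00,  4.90860370e-01,  1.55894027e+00, -7.24699667e-06,
        1.09168511e+00, -1.05599583e-01]), 'qvel': array([-1.05806172e-03, -4.64723670e-04,  9.37009328e-04, -2.93002649e-04,
        7.80086631e-05, -5.11317416e-05]), 'joint_torque': array([ 9.95250703e-04, -6.18280077e+01, -2.61838067e+01, -7.66874632e-05,
        4.66026722e-04,  2.32261527e-05]), 'ee_pos': array([0.15689624, 0.60498518, 0.23133768]), 'ee_rot': array([1.26549664e-01, 9.91960271e-01, 5.12706820e-05, 1.54440002e-05]), 'ft_force': array([-0.26972927, -0.27181902, -0.46447278]), 'torque': array([ 0.03548915,  0.01349191, -0.060663  ]), 'grip_force': 0.0, 'grip_width': 0.08492369021110235}
```

```bash
python3 - <<'E'
from h import *
def circ(w):
    A=np.c_[w[:,:2],np.ones(len(w))]; s=np.linalg.lstsq(A,(w[:,:2]**2).sum(1),rcond=None)[0]
    c=s[:2]/2; return c, np.sqrt(s[2]+c@c)
ims=[]
for n in("scene","top"):
    p=snapshot(n); W=pts(p); np.savez(f"{n}.npz",**{k:v for k,v in p.items()},W=W)
    w=W.reshape(-1,3)
    def box(x0,x1,y0,y1,z0,z1): 
        m=(w[:,0]>x0)&(w[:,0]<x1)&(w[:,1]>y0)&(w[:,1]<y1)&(w[:,2]>z0)&(w[:,2]<z1); return w[m]
    l=box(.48,.64,.05,.17,.130,.142); (c,r),a=cv2.minEnclosingCircle(l[:,:2].astype(np.float32)),cv2.minAreaRect(l[:,:2].astype(np.float32))
    print(n,"lid",len(l),c,r,a,np.median(l,0))
    t=box(.48,.66,.05,.2,.150,.19); print("plate",len(t),t.mean(0),t.min(0),t.max(0), cv2.minAreaRect(t[:,:2].astype(np.float32)))
    f=box(.46,.66,-.24,-.08,.158,.172); print("fork/collar",len(f),f.mean(0),cv2.minAreaRect(f[:,:2].astype(np.float32)))
    h=box(.46,.6,-.22,-.1,.222,.235); print("handletop",len(h),h.mean(0) if len(h) else 0)
    h=box(.46,.6,-.22,-.1,.175,.222); print("handle",len(h),circ(h) if len(h)>5 else 0,h.mean(0))
    b=box(.44,.68,-.25,-.06,.010,.0175); print("standfoot",len(b),cv2.minAreaRect(b[:,:2].astype(np.float32)))
    b=box(.44,.64,.03,.2,.010,.0175); print("potfoot",len(b),cv2.minAreaRect(b[:,:2].astype(np.float32)))
    u0,v0=(215,130) if n=="scene" else (215,110)
    ims.append(cv2.resize(p["frame"][v0:v0+190,u0:u0+200,::-1],None,fx=2,fy=3/1.0*0.66))
H=min(i.shape[0] for i in ims)
cv2.imwrite("pics/a.png",np.hstack([i[:H] for i in ims]))
E
```

```text
scene lid 724 (0.5481110215187073, 0.11356218159198761) 0.048161864280700684 ((0.5474011898040771, 0.11667954921722412), (0.09492646157741547, 0.07284006476402283), 16.861894607543945) [0.54125928 0.11221641 0.13537226]
plate 236 [0.60810444 0.11130514 0.16548854] [0.58779697 0.0942339  0.15010778] [0.62501552 0.13067061 0.18135849] ((0.60728919506073, 0.1127549558877945), (0.03553605452179909, 0.03726650029420853), 86.09027099609375)
fork/collar 859 [ 0.55243573 -0.16094641  0.16271626] ((0.5559154152870178, -0.15734554827213287), (0.10774322599172592, 0.052451688796281815), 17.955474853515625)
handletop 76 [ 0.53690102 -0.16559065  0.22600852]
handle 187 (array([ 0.53844111, -0.16460146]), np.float64(0.010375435050257476)) [ 0.53188925 -0.1683629   0.20096608]
standfoot 1767 ((0.5612764358520508, -0.14415127038955688), (0.1734214425086975, 0.12673252820968628), 18.2100830078125)
potfoot 675 ((0.5581980347633362, 0.10142266750335693), (0.10937149822711945, 0.167659193277359), 75.58995056152344)
top lid 1028 (0.5488632917404175, 0.11492810398340225) 0.047532856464385986 ((0.545636653
[... 222 characters left out ...]
1310665  0.18368065] ((0.6076601147651672, 0.11384419351816177), (0.03420094773173332, 0.03435208648443222), 89.45117950439453)
fork/collar 1048 [ 0.55847275 -0.15394566  0.16248757] ((0.5552824139595032, -0.15683391690254211), (0.10409512370824814, 0.052979908883571625), 18.208297729492188)
handletop 77 [ 0.53705975 -0.16284549  0.22634122]
handle 66 (array([ 0.53733543, -0.16333633]), np.float64(0.010611559959780378)) [ 0.53405919 -0.15708748  0.20526235]
standfoot 1212 ((0.5623056888580322, -0.14336499571800232), (0.17120639979839325, 0.12435006350278854), 18.72530174255371)
potfoot 760 ((0.5579274296760559, 0.1003953218460083), (0.13176919519901276, 0.1465969979763031), 87.6085433959961)
```

View pics/a.png

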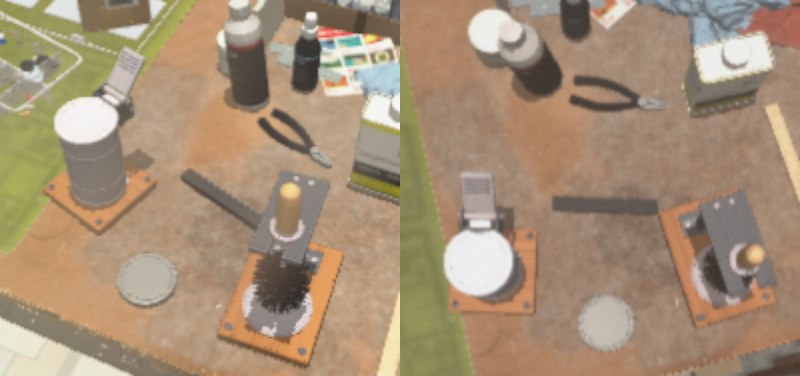

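View pics/scene0.png

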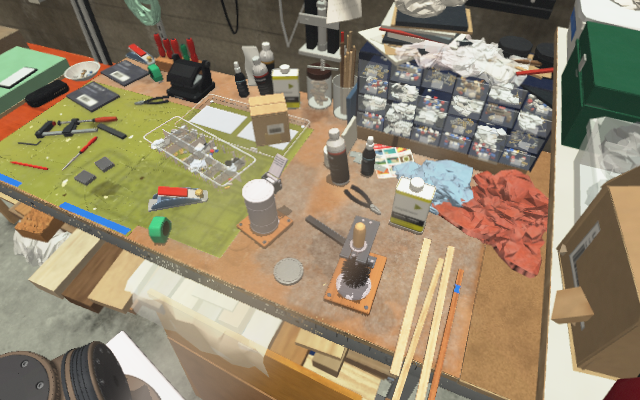

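```bash
python3 - <<'E'
import numpy as np
from scipy.optimize import least_squares
for n in("scene","top"):
    W=np.load(n+".npz")["W"].reshape(-1,3); W=W[~np.isnan(W[:,0])]
    a,b=np.array([.157,.605]),np.array([.7,.1]); d=(b-a)/np.linalg.norm(b-a)
    q=W[:,:2]-a; s=q@d; t=q@[-d[1],d[0]]
    m=(s>.15)&(s<.65)&(abs(t)<.12); w=W[m]; i=np.argsort(-w[:,2])[::max(1,len(w)//8)][:5]; print(n,w[i].round(3))
    l=W[(abs(W[:,0]-.54)<.06)&(abs(W[:,1]-.113)<.06)&(abs(W[:,2]-.1355)<.006)]
    # boundary points of the disc by direction, x side away from hinge
    c=np.array([.539,.1135])
    for _ in range(5):
        v=l[:,:2]-c; r=np.hypot(*v.T); th=np.arctan2(v[:,1],v[:,0]); E=[]
        for k in np.linspace(np.radians(60),np.radians(300),25):
            mm=abs((th-k+np.pi)%(2*np.pi)-np.pi)<.1
            if mm.any(): E.append(l[mm][np.argmax(r[mm]),:2])
        E=np.array(E); f=least_squares(lambda p:np.hypot(*(E-p[:2]).T)-p[2],[*c,.037],loss="soft_l1",f_scale=.001); c=f.x[:2]
    print(f.x)
E
```

```text
scene [[0.601 0.128 0.16 ]
 [0.46  0.334 0.033]
 [0.406 0.504 0.005]
 [0.506 0.381 0.003]
 [0.519 0.275 0.002]]
[0.5371531  0.11363155 0.03677896]
top [[0.597 0.125 0.162]
 [0.462 0.329 0.024]
 [0.323 0.513 0.005]
 [0.38  0.362 0.003]
 [0.509 0.276 0.003]]
[0.5369861  0.1148286  0.03607421]
```

Call:
apply_moves:
  plan: [0,0,-1.5,0,0,-0.127,0,0,-1.5,0,0,-0.127,-3.3,-3.5,0,0,0,0,-3.3,-3.5,0,0,0,0,-3.3,-3.5,0,0,0,0,-3.3,-3.5,0,0,0,0,-3.3,-3.5,0,0,0,0,-3.3,-3.5,0,0,0,0,-3.3,-3.5,0,0,0,0,-3.3,-3.5,0,0,0,0]
  jaw: 0

```text
t: 2.3
ee_pos: [0.422, 0.3235, 0.2616]
ee_rot: [-0.0, 1.0, 0.0, 0.0]
ft_force: [0.9, 1.7, 0.0]
grip_width: 0.0
grip_force: 0.0
```

Call:
apply_moves:
  plan: [-3.05,-3.5,0,0,0,0,-3.05,-3.5,0,0,0,0,-3.05,-3.5,0,0,0,0,-3.05,-3.5,0,0,0,0,-3.05,-3.5,0,0,0,0,-3.05,-3.5,0,0,0,0,0,0,0,0,0.125,0,0,0,0,0,0.125,0,0,0,0,0,0.125,0,0,0,0,0,0.125,0]

```text
t: 3.3
ee_pos: [0.6043, 0.1149, 0.2618]
ee_rot: [0.0, 0.968, 0.0, -0.249]
ft_force: [-0.6, -0.2, 0.1]
grip_width: -0.0001
grip_force: 0.0
```

Call:
apply_moves:
  plan: [-1.23,0,2.24,0,0,0,-1.23,0,2.24,0,0,0,-1.23,0,2.24,0,0,0,-0.35,0,0.63,0,0,0,-0.35,0,0.63,0,0,0,-0.35,0,0.63,0,0,0,-0.35,0,0.63,0,0,0,-0.35,0,0.63,0,0,0,-0.35,0,0.63,0,0,0,-0.35,0,0.63,0,0,0]

```text
t: 4.3
ee_pos: [0.6046, 0.1151, 0.1337]
ee_rot: [-0.0, 0.969, 0.0, -0.247]
ft_force: [0.1, -0.0, 0.2]
grip_width: 0.0001
grip_force: 0.0
```

```bash
python3 - <<'E'
from h import *
p=snapshot("scene"); cv2.imwrite("pics/b.png",cv2.resize(p["frame"][100:300,180:440,::-1],None,fx=2.5,fy=2.5))
s=read_state(); print(s["ee_pos"],s["ft_force"])
E
```

```text
[0.60412963 0.11505797 0.1325441 ] [ 0.74563062 -0.53035888 -1.23936347]
```

View pics/b.png

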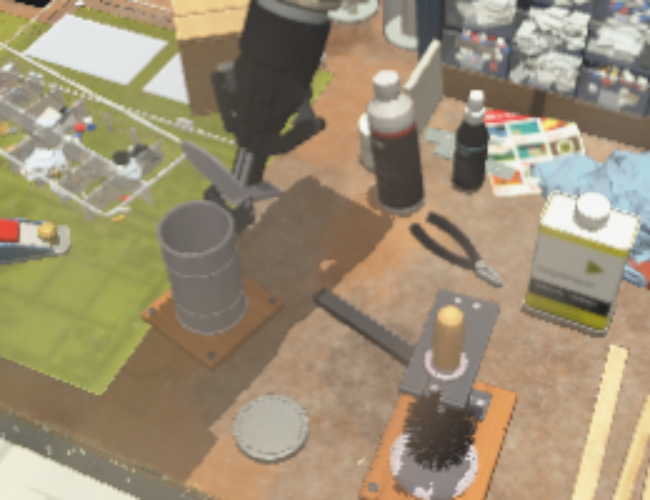

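Call:
apply_moves:
  plan: [0,0,-2,0,0,0,0,0,-4,0,0,0,0,0,-4,0,0,0,0,0,-4,0,0,0,0,0,-4,0,0,0,0,-4,0,0,-0.125,0,0,-4,0,0,-0.125,0,0,-4,0,0,-0.125,0,0,-4,0,0,-0.125,0,0,-4,0,0,0,0]
  jaw: 8.5

```text
t: 5.35
ee_pos: [0.6894, -0.0861, 0.2937]
ee_rot: [-0.0, 1.0, -0.0, 0.003]
ft_force: [0.6, 0.2, 0.3]
grip_width: 0.0849
grip_force: 0.0
```

```bash
python3 - <<'E'
from h import *
for n in("scene","top"):
    p=snapshot(n); W=pts(p); cv2.imwrite(f"pics/c{n}.png",cv2.resize(p["frame"][100:300,180:440,::-1],None,fx=2.5,fy=2.5))
    w=W.reshape(-1,3); np.save(f"c{n}.npy",W)
    l=w[(w[:,0]>.54)&(w[:,0]<.66)&(abs(w[:,1]-.114)<.045)&(w[:,2]>.15)&(w[:,2]<.24)]
    print(n,len(l),l.max(0),l.min(0)) if len(l) else 0
s=read_state(); print(s["ee_pos"],s["ee_rot"])
E
```

```text
scene 500 [0.59838375 0.14960834 0.22313114] [0.58136895 0.07727294 0.1500446 ]
top 380 [0.59601387 0.14941893 0.22518217] [0.58138668 0.07755152 0.15328492]
[ 0.69012752 -0.08943332  0.29274636] [ 2.07276045e-03  9.99997651e-01 -4.82424039e-04  4.10170266e-04]
```

View pics/cscene.png

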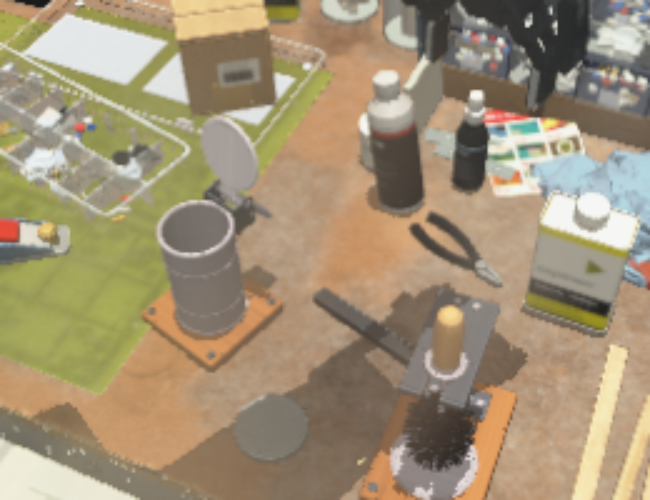

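Call:
apply_moves:
  plan: [3.8,-1.87,0,0,0,0,3.8,-1.87,0,0,0,0,3.8,-1.87,0,0,0,0,3.8,-1.87,0,0,0,0,0,0,1,0,0,0,0,0,3,0,0,0,0,0,3,0,0,0,0,0,3,0,0,0,0,0,1.4,0,0,0,0,0,0,0,0,0]

```text
t: 6.45
ee_pos: [0.5387, -0.1589, 0.176]
ee_rot: [-0.0, 1.0, 0.001, -0.002]
ft_force: [-0.6, -0.0, 0.0]
grip_width: 0.085
grip_force: 0.0
```

```bash
python3 - <<'E'
from h import *
from scipy.optimize import least_squares
s=read_state(); print(s["ee_pos"],s["ee_rot"],s["ft_force"],s["t"])
for n in("scene","top"):
    W=np.load(f"c{n}.npy").reshape(-1,3); W=W[~np.isnan(W[:,0])]
    l=W[(np.hypot(W[:,0]-.537,W[:,1]-.114)<.042)&(W[:,0]<.57)&(abs(W[:,2]-.132)<.004)]
    f=least_squares(lambda p:np.hypot(*(l[:,:2]-p).T)-.033,[.537,.114],loss="soft_l1",f_scale=.001); print(n,len(l),f.x,l[:,2].max())
E
```

```text
[ 0.53866193 -0.15885486  0.17595276] [-3.20811514e-04  9.99997928e-01  8.79757916e-04 -1.80767393e-03] [-0.55025275 -0.00375269  0.01937118] 6.45
scene 198 [0.5361116  0.11334126] 0.13580729056476126
top 216 [0.53622808 0.11450351] 0.1359096807855904
```

Call:
apply_moves:
  plan: [0.1,-0.25,-0.3,0,0,0,0,-0.25,0,0,0,0,0,0,0,0,0,0,0,0,0,0,0,0,0,0,0,0,0,0,0,0,0,0,0,0,0,0,0,0,0,0,0,0,0,0,0,0,0,0,0,0,0,0,0,0,0,0,0,0]

```text
t: 7.45
ee_pos: [0.5379, -0.1647, 0.1811]
ee_rot: [-0.0, 1.0, 0.0, -0.0]
ft_force: [-0.5, -0.2, 0.7]
grip_width: 0.085
grip_force: 0.0
```

Call:
apply_moves:
  plan: [0,0,0,0,0,0,0,0,0,0,0,0,0,0,0,0,0,0,0,0,0,0,0,0,0,0,0,0,0,0,0,0,0,0,0,0,0,0,0,0,0,0,0,0,0,0,0,0,0,0,0,0,0,0,0,0,0,0,0,0]
  jaw: 1

```text
t: 8.45
ee_pos: [0.5379, -0.1647, 0.1813]
ee_rot: [-0.0, 1.0, 0.0, 0.0]
ft_force: [-0.7, 0.9, 5.1]
grip_width: 0.0221
grip_force: 58.6
```

```bash
python3 - <<'E'
from h import *
s=read_state(); print(s["ee_pos"],s["ee_rot"],s["ft_force"],s["t"],s["grip_width"],s["grip_force"])
p=snapshot("scene"); cv2.imwrite(f"pics/d.png",cv2.resize(p["frame"][160:320,280:440,::-1],None,fx=3,fy=3))
E
```

```text
[ 0.53794219 -0.16470789  0.18126981] [-1.23183178e-04  9.99999984e-01  2.09611752e-06  1.27216284e-04] [-0.65137888  0.92112939  5.07564782] 8.45 0.022087406816110475 58.61488223075867
```

View pics/d.png

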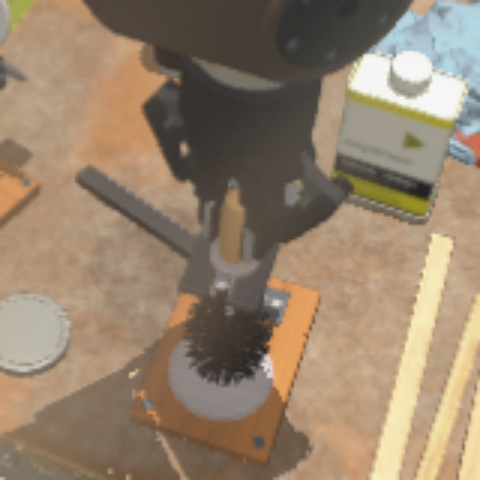

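Call:
apply_moves:
  plan: [0,0,-0.4,0,0,0,0,0,-0.6,0,0,0,1.43,-0.47,0,0,0,0,2.37,-0.78,0,0,0,0,2.37,-0.78,0,0,0,0,2.37,-0.78,0,0,0,0,0,0,-1.5,0,0,0,0,0,-3.5,0,0,0,0,0,-3.5,0,0,0,0,0,-3.1,0,0,0]

```text
t: 9.5
ee_pos: [0.4514, -0.193, 0.3087]
ee_rot: [0.0, 1.0, -0.0, 0.0]
ft_force: [-0.5, -0.0, -1.9]
grip_width: 0.0218
grip_force: 58.8
```

```bash
python3 - <<'E'
from h import *
s=read_state(); print(s["ee_pos"],s["ee_rot"],s["ft_force"],s["t"],s["grip_width"],s["grip_force"])
for n in("scene","top"):
    p=snapshot(n); W=pts(p); 
    if n=="scene": cv2.imwrite(f"pics/e.png",cv2.resize(p["frame"][140:340,260:440,::-1],None,fx=3,fy=3))
    c=read_state()["ee_pos"]; w=W.reshape(-1,3)
    for a,b in((.06,.09),(.09,.12),(.12,.15)):
        l=w[(np.hypot(w[:,0]-c[0],w[:,1]-c[1])<.05)&(w[:,2]<c[2]-a)&(w[:,2]>c[2]-b)]
        if len(l): print(n,a,len(l),l.min(0)-c,l.max(0)-c,c)
E
```

```text
[ 0.45143549 -0.19295203  0.3086526 ] [ 8.88204111e-05  9.99999992e-01 -5.71784193e-05  6.28526870e-05] [-0.509018   -0.04196463 -1.89514651] 9.5 0.02179185386926032 58.77958416938782
scene 0.06 66 [-0.0227347  -0.01926349 -0.08999671] [ 0.0158998   0.01738481 -0.06031189] [ 0.4526776  -0.19354691  0.31320211]
scene 0.09 637 [-0.03071107 -0.02913691 -0.11997076] [ 0.0296487   0.02895918 -0.09009531] [ 0.4526776  -0.19354691  0.31320211]
scene 0.12 271 [-0.03032049 -0.02925431 -0.14980031] [ 0.02892924  0.0287202  -0.12003245] [ 0.4526776  -0.19354691  0.31320211]
top 0.06 30 [ 0.01153182 -0.00792042 -0.08950729] [ 0.02663966  0.0166988  -0.0787648 ] [ 0.45259922 -0.19349375  0.31072515]
top 0.09 150 [-0.02799094 -0.01707796 -0.11973435] [ 0.03115756  0.03040445 -0.09000513] [ 0.45259922 -0.19349375  0.31072515]
top 0.12 53 [-0.02719403 -0.01273595 -0.14447766] [ 0.03133059  0.03091894 -0.12001248] [ 0.45259922 -0.19349375  0.31072515]
```

View pics/e.png

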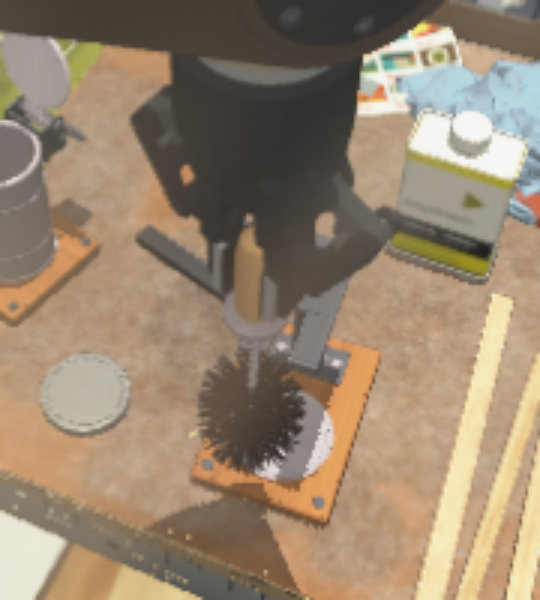

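Call:
apply_moves:
  plan: [-0.7,2.5,0,0,0,0,-1.2,4.4,0,0,0,0,-1.2,4.4,0,0,0,0,-1.2,4.4,0,0,0,0,-1.2,4.4,0,0,0,0,-1.2,4.4,0,0,0,0,-1.0,3.75,0,0,0,0,-0.7,2.5,0,0,0,0,0,0,0,0,0,0,0,0,0,0,0,0]

```text
t: 10.6
ee_pos: [0.5357, 0.1146, 0.3062]
ee_rot: [-0.001, 1.0, -0.0, -0.001]
ft_force: [0.0, -0.3, -1.7]
grip_width: 0.0217
grip_force: 59.0
```

```bash
python3 - <<'E'
from h import *
s=read_state(); print(s["ee_pos"],s["ee_rot"],s["ft_force"],s["t"],s["grip_width"],s["grip_force"])
p=snapshot("scene"); cv2.imwrite(f"pics/f.png",cv2.resize(p["frame"][100:290,180:360,::-1],None,fx=3,fy=3))
E
```

```text
[0.53573856 0.11456733 0.30615558] [-6.55074510e-04  9.99999439e-01 -1.53015526e-04 -8.18314640e-04] [ 0.0135178  -0.28007743 -1.67093621] 10.6 0.02168339882897688 58.989567160606384
```

View pics/f.png

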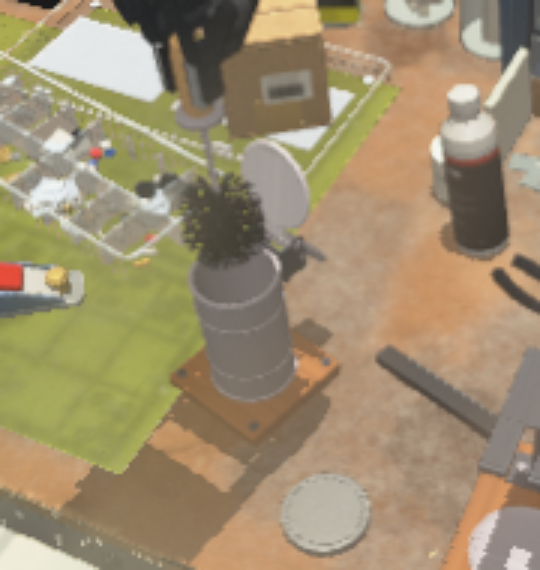

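Call:
apply_moves:
  plan: [-0.1,0,2,0,0,0,0,0,2,0,0,0,0,0,2,0,0,0,0,0,2,0,0,0,0,0,2,0,0,0,0,0,1.5,0,0,0,0,0,0.8,0,0,0,0,0,0.4,0,0,0,0,0,0,0,0,0,0,0,0,0,0,0]

```text
t: 11.65
ee_pos: [0.5375, 0.1144, 0.1807]
ee_rot: [0.0, 1.0, 0.0, 0.0]
ft_force: [-1.2, -0.7, -1.7]
grip_width: 0.0218
grip_force: 59.0
```

Call:
apply_moves:
  plan: [0,0,0.3,0,0,0,0,0,0.2,0,0,0,0,0,0.2,0,0,0,0,0,0.1,0,0,0,0,0,0.1,0,0,0,0,0,0,0,0,0,0,0,0,0,0,0,0,0,0,0,0,0,0,0,0,0,0,0,0,0,0,0,0,0]

```text
t: 12.65
ee_pos: [0.5377, 0.1147, 0.1718]
ee_rot: [-0.0, 1.0, 0.0, 0.001]
ft_force: [-1.2, -0.2, 5.8]
grip_width: 0.0216
grip_force: 60.0
```

Call:
apply_moves:
  plan: [0,0,-1.5,0,0,0,0,0,-2,0,0,0,0,0,-2,0,0,0,0,0,0,0,0,0,0,0,0,0,0,0,0,0,2,0,0,0,0,0,2,0,0,0,0,0,0.9,0,0,0,0,0,0.4,0,0,0,0,0,0.2,0,0,0]

```text
t: 13.65
ee_pos: [0.5381, 0.1147, 0.1717]
ee_rot: [-0.0, 1.0, 0.0, 0.001]
ft_force: [-3.4, -0.6, 18.0]
grip_width: 0.0215
grip_force: 60.8
```

Call:
apply_moves:
  plan: [0,0,0,0,0,0,0,0,0,0,0,0,0,0,0,0,0,0,0,0,0,0,0,0,0,0,0,0,0,0,0,0,0,0,0,0,0,0,0,0,0,0,0,0,0,0,0,0,0,0,0,0,0,0,0,0,0,0,0,0]

```text
t: 14.65
ee_pos: [0.5377, 0.1147, 0.1718]
ee_rot: [-0.0, 1.0, 0.0, 0.001]
ft_force: [-1.2, -1.0, 5.6]
grip_width: 0.0216
grip_force: 60.1
```

Call:
apply_moves:
  plan: [0,0,-1.5,0,0,0,0,0,-2,0,0,0,0,0,-2,0,0,0,0,0,0,0,0,0,0,0,0,0,0,0,0,0,0,0,0,0,0,0,0,0,0,0,0,0,0,0,0,0,0,0,0,0,0,0,0,0,0,0,0,0]

```text
t: 15.65
ee_pos: [0.5374, 0.1147, 0.2259]
ee_rot: [-0.0, 1.0, 0.0, -0.0]
ft_force: [-1.4, -1.1, -1.0]
grip_width: 0.0214
grip_force: 59.1
```

Call:
apply_moves:
  plan: [0,0,1.5,0,0,0,0,0,2,0,0,0,0,0,1.2,0,0,0,0,0,0.5,0,0,0,0,0,0.2,0,0,0,0,0,0.1,0,0,0,0,0,0,0,0,0,0,0,0,0,0,0,0,0,0,0,0,0,0,0,0,0,0,0]

```text
t: 16.65
ee_pos: [0.5377, 0.1147, 0.1718]
ee_rot: [-0.0, 1.0, 0.0, 0.001]
ft_force: [-1.8, -0.4, 4.9]
grip_width: 0.0223
grip_force: 59.6
```

Call:
apply_moves:
  plan: [0,0,-1.5,0,0,0,0,0,-2,0,0,0,0,0,-2,0,0,0,0,0,-2,0,0,0,0,0,-2,0,0,0,0,0,-2,0,0,0,0,0,-2,0,0,0,0,0,-0.5,0,0,0,0,0,0,0,0,0,0,0,0,0,0,0]

```text
t: 17.65
ee_pos: [0.5371, 0.1147, 0.3102]
ee_rot: [-0.0, 1.0, 0.0, -0.001]
ft_force: [-0.3, -0.0, -1.9]
grip_width: 0.0217
grip_force: 59.2
```

Call:
apply_moves:
  plan: [0.7,-2.5,0,0,0,0,1.2,-4.4,0,0,0,0,1.2,-4.4,0,0,0,0,1.2,-4.4,0,0,0,0,1.2,-4.4,0,0,0,0,1.2,-4.4,0,0,0,0,1.1,-3.75,0,0,0,0,0.7,-2.5,0,0,0,0,0,0,0,0,0,0,0,0,0,0,0,0]

```text
t: 18.65
ee_pos: [0.4522, -0.193, 0.3102]
ee_rot: [0.001, 1.0, 0.001, -0.001]
ft_force: [0.1, 0.1, -0.7]
grip_width: 0.0219
grip_force: 59.2
```

```bash
python3 - <<'E'
from h import *
s=read_state(); print(s["ee_pos"],s["ee_rot"],s["ft_force"],s["t"],s["grip_width"],s["grip_force"])
for n in("scene","top"):
    p=snapshot(n); W=pts(p); 
    if n=="scene": cv2.imwrite(f"pics/g.png",cv2.resize(p["frame"][140:340,220:440,::-1],None,fx=3,fy=3))
    c=read_state()["ee_pos"]; w=W.reshape(-1,3)
    for a,b in((.02,.06),(.09,.12),(.12,.15)):
        l=w[(np.hypot(w[:,0]-c[0],w[:,1]-c[1])<.05)&(w[:,2]<c[2]-a)&(w[:,2]>c[2]-b)]
        if len(l): print(n,a,len(l),l.min(0)-c,l.max(0)-c,c)
    l=w[(w[:,0]>.54)&(w[:,0]<.66)&(abs(w[:,1]-.114)<.045)&(w[:,2]>.15)&(w[:,2]<.24)]
    print(n,"lid",len(l),l.max(0),l.min(0)) if len(l) else 0
E
```

```text
[ 0.45216723 -0.19303391  0.31020434] [ 6.55912436e-04  9.99999444e-01  5.49401583e-04 -6.16040441e-04] [ 0.12715531  0.09926744 -0.72368496] 18.65 0.021931691209435535 59.17366325855255
scene 0.02 20 [-0.00244114 -0.00260819 -0.05977814] [ 0.00262765  0.00114649 -0.04377609] [ 0.45240361 -0.19245141  0.31040333]
scene 0.09 589 [-0.02957169 -0.03077095 -0.1198233 ] [ 0.0304182   0.02819881 -0.0901188 ] [ 0.45240361 -0.19245141  0.31040333]
scene 0.12 225 [-0.0293026  -0.02986133 -0.14952137] [ 0.03105909  0.02776907 -0.12000428] [ 0.45240361 -0.19245141  0.31040333]
scene lid 462 [0.59827928 0.14889383 0.2201327 ] [0.58087279 0.07701451 0.15010981]
top 0.09 152 [-0.02780364 -0.01732346 -0.1198675 ] [ 0.0311669   0.02977878 -0.09037339] [ 0.45256069 -0.19213888  0.31056595]
top 0.12 46 [-0.02728582 -0.02007387 -0.14621577] [ 0.03135109  0.02848098 -0.12006293] [ 0.45256069 -0.19213888  0.31056595]
top lid 379 [0.59617256 0.1496079  0.22369466] [0.58119606 0.07764535 0.15374928]
```

View pics/g.png

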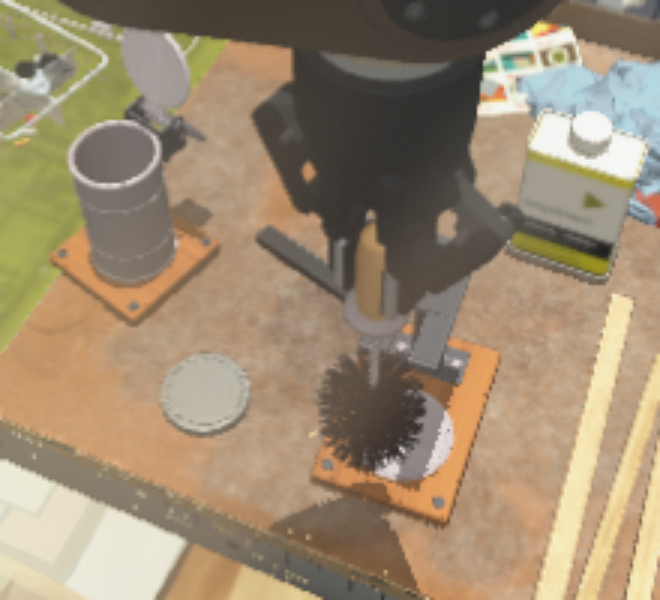

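Call:
apply_moves:
  plan: [0,0,1.5,0,0,0,0,0,2.5,0,0,0,0,0,2.5,0,0,0,0,0,2.5,0,0,0,0,0,1.9,0,0,0,0,0,1,0,0,0,0,0,0,0,0,0,0,0,0,0,0,0,0,0,0,0,0,0,0,0,0,0,0,0]

```text
t: 19.75
ee_pos: [0.4528, -0.1929, 0.1929]
ee_rot: [-0.0, 1.0, -0.0, 0.001]
ft_force: [0.2, -0.3, -1.4]
grip_width: 0.0216
grip_force: 59.2
```

Call:
apply_moves:
  plan: [-1.06,0.35,0,0,0,0,-1.06,0.35,0,0,0,0,-1.06,0.35,0,0,0,0,-1.06,0.35,0,0,0,0,-1.06,0.35,0,0,0,0,-1.06,0.35,0,0,0,0,-1.06,0.35,0,0,0,0,-1.06,0.36,0,0,0,0,0,0,0,0,0,0,0,0,0,0,0,0]

```text
t: 20.75
ee_pos: [0.5372, -0.1646, 0.1919]
ee_rot: [-0.0, 1.0, 0.0, -0.0]
ft_force: [-0.7, -0.8, -1.0]
grip_width: 0.0218
grip_force: 59.2
```

Lower gently by 1.05 cm to seat.

Call:
apply_moves:
  plan: [0,0,0.4,0,0,0,0,0,0.3,0,0,0,0,0,0.2,0,0,0,0,0,0.15,0,0,0,0,0,0,0,0,0,0,0,0,0,0,0,0,0,0,0,0,0,0,0,0,0,0,0,0,0,0,0,0,0,0,0,0,0,0,0]

```text
t: 21.75
ee_pos: [0.5373, -0.1647, 0.1816]
ee_rot: [-0.0, 1.0, 0.0, -0.0]
ft_force: [0.1, -0.6, -1.1]
grip_width: 0.0217
grip_force: 59.6
```

Call:
apply_moves:
  plan: [0,0,0.1,0,0,0,0,0,0,0,0,0,0,0,0.05,0,0,0,0,0,0,0,0,0,0,0,0,0,0,0,0,0,0,0,0,0,0,0,0,0,0,0,0,0,0,0,0,0,0,0,0,0,0,0,0,0,0,0,0,0]

```text
t: 22.75
ee_pos: [0.5374, -0.1647, 0.1812]
ee_rot: [-0.0, 1.0, -0.0, 0.001]
ft_force: [-3.5, 0.9, 9.9]
grip_width: 0.0216
grip_force: 60.5
```

Call:
apply_moves:
  plan: [0,0,-0.08,0,0,0,0,0,0,0,0,0,0,0,0,0,0,0,0,0,0,0,0,0,0,0,0,0,0,0,0,0,0,0,0,0,0,0,0,0,0,0,0,0,0,0,0,0,0,0,0,0,0,0,0,0,0,0,0,0]

```text
t: 23.75
ee_pos: [0.5374, -0.1647, 0.1813]
ee_rot: [-0.0, 1.0, -0.0, 0.0]
ft_force: [-2.1, -0.3, 5.7]
grip_width: 0.0216
grip_force: 59.7
```

Call:
apply_moves:
  plan: [0,0,0,0,0,0,0,0,0,0,0,0,0,0,0,0,0,0,0,0,0,0,0,0,0,0,0,0,0,0,0,0,0,0,0,0,0,0,0,0,0,0,0,0,0,0,0,0,0,0,0,0,0,0,0,0,0,0,0,0]
  jaw: 8.5

```text
t: 24.75
ee_pos: [0.5373, -0.1647, 0.1809]
ee_rot: [-0.0, 1.0, 0.0, 0.0]
ft_force: [1.0, 0.1, 0.5]
grip_width: 0.0856
grip_force: 0.0
```

Call:
apply_moves:
  plan: [0,0,-0.5,0,0,0,0,0,-1,0,0,0,0,0,-2,0,0,0,0,0,-3,0,0,0,0,0,-4,0,0,0,0,0,-4,0,0,0,0,4,0,0,0,0,0,4,0,0,0,0,0,4,0,0,0,0,0,4,0,0,0,0]

```text
t: 25.75
ee_pos: [0.5369, -0.0033, 0.3271]
ee_rot: [0.0, 1.0, -0.0, 0.001]
ft_force: [0.8, -0.4, -0.5]
grip_width: 0.0849
grip_force: 0.0
```

```bash
python3 - <<'E'
from h import *
for n in("scene","top"):
    p=snapshot(n); W=pts(p); w=W.reshape(-1,3)
    if n=="scene": cv2.imwrite(f"pics/i.png",cv2.resize(p["frame"][140:340,200:440,::-1],None,fx=3,fy=3))
    for a,b in((.185,.2),(.2,.22),(.223,.235)):
        h=w[(w[:,0]>.46)&(w[:,0]<.6)&(w[:,1]>-.22)&(w[:,1]<-.1)&(w[:,2]>a)&(w[:,2]<b)]
        print(n,a,len(h),h.mean(0) if len(h) else 0,h[:,2].max() if len(h) else 0)
    h=w[(np.hypot(w[:,0]-.5377,w[:,1]+.164)<.018)&(w[:,2]>.158)&(w[:,2]<.175)]
    print("collar z",len(h),np.median(h,0))
print(read_state()["ee_pos"],read_state()["t"])
E
```

```text
scene 0.185 56 [ 0.53114578 -0.16930775  0.19226432] 0.1998988911234797
scene 0.2 91 [ 0.53145787 -0.16806396  0.21031462] 0.21984133265907102
scene 0.223 64 [ 0.53663998 -0.16541806  0.22635395] 0.23023981592099252
collar z 150 [ 0.52990496 -0.1708448   0.16652731]
top 0.185 13 [ 0.53233746 -0.15497469  0.192994  ] 0.1996421189590799
top 0.2 37 [ 0.53347539 -0.15722906  0.21095753] 0.21887321657575498
top 0.223 75 [ 0.53683556 -0.16339336  0.2264545 ] 0.22988273560221717
collar z 112 [ 0.53281355 -0.1558746   0.1664758 ]
[ 0.53684637 -0.00110596  0.32711436] 25.85
```

View pics/i.png

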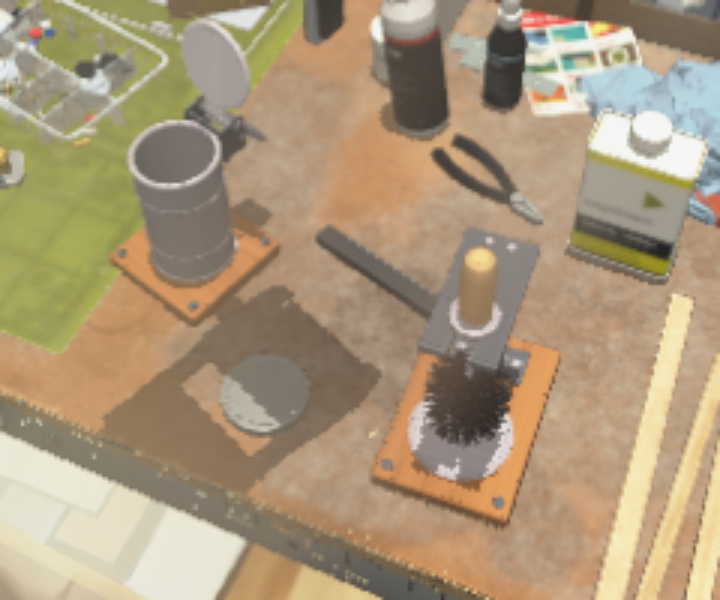

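The final picture shows the lid standing open (around 215,75) and the brush hanging straight in the fork with its collar flat (around 475,300). The measured handle top matches the original to within about 1 mm, and the other things have not moved.

```bash
python3 -c "
from plant import *
print(hand_in())"
```

```text
the job is handed in; nothing more can be done
None
```

The job is handed in at about 26 s: the lid stands open against its stop, the pot got three full strokes with floor contact felt on each, and the brush hangs straight in its fork with the other things on the bench undisturbed.

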